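# Set the power meter on its leaning bench stand

### The arm

A 6-joint arm with a two-finger parallel gripper is mounted at the origin on a cart in front of the work surface, level with it; the furniture and walls round the work are solid. World frame = base frame: x ahead of the robot, y to its left, z up, the work surface at z = 0. Lengths are in m, angles in rad, forces in N, time in s.
With the tool pointing down it reaches from about 0.35 to 0.775 m from the base axis. Payload 7.3 kg.
Tool frame: the origin (TCP) lies at the very end of the fingers, on their centre line; the grasp point (between the pads) lies 19 mm behind it (robot.tcp_to_grasp is the distance from the TCP to the grasp point, in m); z points along the fingers, y is the direction in which the jaws open and shut (so a half turn about z gives the same grasp; the last joint's range is limited). The gripper opens to 92 mm and grips with 3 to 60 N. Pads are 19 mm wide; open, the fingers measure 130 mm over their backs; the gripper's body (75 mm by 190 mm) begins 47 mm behind the grasp point.
Start: joints at [-1.373, 0.342, 1.524, -0, 1.275, -0.146], TCP at [0.177, -0.494, 0.227] pointing down, gripper open.
Joint ranges: [-2.53, 2.53], [-0.77, 2.02], [0.04, 2.7], [-1, 4.14], [0.28, 2.66], [-3.11, 3.11]. Speed limits (rad/s): [2.57, 2.57, 3.14, 3.14, 3.14, 3.14].

### API

Orientations are given as [roll, pitch, yaw] about the fixed x, y, z axes, in that order (R = Rz(yaw) Ry(pitch) Rx(roll)).
In Python, from cell import robot gives the robot as it stands.
- The arm moves only by the tool arm_command, never from a script. Its argument "motion" is a list that holds one entry, the list of rows, each a list of 7 numbers: the turn, a rotation vector about the tool's x, y, z in units of 90 degrees (1.0 is 90 degrees), then the shift along the tool's x, y, z in units of 30 cm (1.0 is 30 cm), then the opening, from -1 (shut) to 1 (fully open). In form: [[[wx, wy, wz, tx, ty, tz, grip], ...]]. A call has 1 to 8 rows; each row is the pose to reach, as a shift and turn from the pose commanded when the call began, along the tool's axes at that moment; what a row does not reach only later rows make up. A row lasts 1/10 s, in which the tool goes at most 50 mm and 8.59 degrees, less where a joint would pass 70% of its speed; a pose out of reach is approached as far as the arm can. A call with a number of a shift or a turn outside -1 to 1 is refused whole. A call with a gripper value outside its range is refused whole. The fingers move at their own pace and stop on an object; "grip_force" is the grip in N (left out, the last holds). Time passes only in rows, so rows that repeat a pose let the fingers close. It gives the time, the measured TCP pose, the force and the opening at its end, in the units of the state.
- robot.observe(): the state, without advancing time (a new reading comes with each control period).
- robot.read_camera(name): name is "scene" or "top"; returns a dict with "image" (420x560x3 uint8, red, green, blue), "z_map" (420x560 float32, m along the optical axis (not along the pixel's ray), 0 where there is no reading), "fov_y" (degrees; the focal length in pixels is half the picture's height over the tangent of half this angle, whatever the lens; pixels are square), "cx", "cy" (the principal point, pixels), "k1" (the pictures are not rectified: a ray, as slopes to the right and down, at radius r is drawn at 1 + k1 r^2 times it, then the intrinsics apply), "cam_to_world" (4x4, takes a point from camera to world coordinates). Camera axes: x right, y down, z forward; pixel columns grow to the right and rows downward; lengths in m; the calibration is good to about 2 mm. A picture is of the moment at which its call begins.
- robot.hand_in(): hands the job in, once; it reports no verdict.
The state is a dict: "time": time; "qpos": joint angles; "qvel": joint speeds; "joint_efforts": joint torques, N m; "tool_pos": TCP position; "tool_rot": TCP orientation; "contact_force": force on the tool from outside, world axes, zero at the start; "torque": the same for the moment, N m; "opening": finger opening in m.
Only numpy, scipy, OpenCV 4.12 (cv2) and the standard library are available. Lean on these libraries where they do the work, as an engineer would, in place of code of your own. Each camera call takes 0.05 s, during which the arm holds its last target.

### The job

Pick up the handheld power meter that stands on the bench and set it in the leaning metal bench stand: bottom on the stand's ledge, its back flat against the tilted plate, centred and square, with the screen facing out. The ledge can be clamped at any height along the plate, so feel for it: put the meter down gently, neither dropping it nor ramming it into the stand, let go, and leave the other things on the bench where they are.

Things in the scene. Friction and masses are not known exactly. Their poses are not given: they have to be found in the camera images.
- meter: Power meter standing upright: a solid block 44 mm thick (x -20 to +24), 76 wide (y -38 to +38), 164 high; a rounded head in the middle of its top reaches 187 mm. 0.2 to 0.45 kg. Origin on the underside; z up through the head, x from screen to back (the screen looks along -x). Grip it from above across the thickness in its top 40 mm: the stand's plate stays lower.
- meter_back (a point): Middle of the lower back edge of the meter: its x = +24 mm, y = 0, z = 0 (underside).
- meter_stand: Bench stand, fixed: steel foot 130 x 110 x 8 mm, two arms and a tilted plate with a flat ledge 96 mm wide, 5 thick, that stands out 30 mm square to the plate (the meter overhangs it by 14). Ledge top: clamped 10 to 45 mm up the plate, not measured: feel or see it. It is sprung, 2 N/mm for 5 mm, then stiff like the plate; over 25 N is ramming. Origin: centre of the foot's underside, z up, meter goes in from -x.
- back_plate: Aluminium back plate of the stand, 100 mm wide, 110 long up the slope, 5 thick, leaning back 20 degrees (0.35 rad) from vertical. Origin: middle of the lower edge of its front face, 25 mm above the bench. z runs up along the face, y along its width, x square to the face and into the plate: the face is x = 0, the meter belongs at x < 0.
- attenuator: Small black block with a dial, 24 x 68 x 29 mm, lying between meter and stand; leave it alone. Origin at the centre of the underside.
- brick: Black supply brick, 46 x 105 x 30 mm, near the front edge; leave it alone. Origin at the centre of the underside.
- roll: Roll of masking tape lying flat, 104 mm across, 25 mm high; leave it alone. Origin at the centre of the underside.
- cleaner: Pen-shaped ferrule cleaner, 15 x 174 x 15 mm, near the front edge; leave it alone. Origin at the centre of the underside.
- loupe: Small loupe, 30 x 34 x 16 mm; leave it alone. Origin at the centre of the underside.
- bottle: White solvent bottle, 58 mm across, 121 mm high, at the back left; leave it alone. Origin at the centre of the underside.

How it is judged:
On the way:
1. the meter is lifted clear of the bench (height (world z) of meter above 0.03 m), for 0.1 s.
At the end, for the whole second after the job is handed in: The meter rests still on the ledge of the stand (3 to 50 mm up the plate): the middle of its lower back edge within 6 mm of the plate's face and 15 mm of its centre line, back flat on the plate within 0.07 rad and square within 0.12 rad, head up, screen outward (x of meter_back in the frame of back_plate between -0.006 and 0.004 m and y of meter_back in the frame of back_plate between -0.015 and 0.015 m and z of meter_back in the frame of back_plate between 0.003 and 0.05 m and angle between the z axis of meter and the z axis of back_plate, either way round below 0.07 rad and angle between the y axis of meter and the y axis of back_plate, either way round below 0.12 rad and angle between meter's own z axis and vertical below 0.8 rad and contact force between meter and meter_stand above 1 N and linear speed of meter below 0.01 m/s and angular speed of meter below 0.05 rad/s); the robot touches nothing.
It fails at once if the meter is let fall: not held, off the bench and moving faster than 0.3 m/s (a drop of some 6 mm) (contact force between meter and the fingers below 0.05 N and height (world z) of meter above 0.03 m and linear speed of meter above 0.3 m/s).
It fails at once if the meter is dropped on or rammed into the stand (contact over 25 N) (contact force between meter and meter_stand above 25 N).
It fails at once if the meter is tipped over (angle between meter's own z axis and vertical above 1 rad).
It fails at once if another thing on the bench is shoved more than 30 mm (distance of any of attenuator, brick, roll, cleaner, loupe, bottle from where it was at the start of the episode above 0.03 m).
It also fails if it takes over 38 s, if anything falls off the work surface, if the arm or the gripper's body presses on something with over 40 N, if the wrist force passes 120 N, or if a joint passes its speed limit or range.

## Working session

There is one attempt and no reset: what is moved stays moved. The work goes in short steps, Python scripts to look and compute and a tool call to move; the robot and the scene stay as the last step left them, time stands still between calls to the robot, and variables do not carry over. Pictures are saved under pics/ and viewed, and the job is handed in when it is done.

Besides the shell and the picture viewer there is one more tool, called after "Call:" by a JSON object that holds its "name" and its "arguments", one argument or row to a line. arm_command: Moves the arm, as the interface text tells. Its arguments: {"type":"object","properties":{"motion":{"type":"array"},"grip_force":{"type":"number"}},"required":["motion"]}

```bash
mkdir -p pics; ls
cat > h.py <<'E'
import numpy as np, cv2, pickle
from cell import robot
def grab(n,tag):
    c=robot.read_camera(n); cv2.imwrite(f'pics/{tag}.png',c['image'][:,:,::-1]); pickle.dump(c,open(f'{tag}.pkl','wb')); return c
def K(c):
    h=c['image'].shape[0]; f=h/2/np.tan(np.radians(c['fov_y'])/2); return np.array([[f,0,c['cx']],[0,f,c['cy']],[0,0,1]])
def slopes(c,uv):
    return cv2.undistortPoints(np.array(uv,float).reshape(-1,1,2),K(c),np.array([c['k1'],0,0,0.]),None).reshape(-1,2) if False else cv2.undistortPointsIter(np.array(uv,float).reshape(-1,1,2),K(c),np.array([c['k1'],0,0,0.]),None,None,(3,50,1e-9)).reshape(-1,2)
def plane(c,uv,z):
    s=slopes(c,uv); d=np.c_[s,np.ones(len(s))]@c['cam_to_world'][:3,:3].T; o=c['cam_to_world'][:3,3]
    return o+d*((z-o[2])/d[:,2])[:,None]
def cloud(c):
    h,w=c['z_map'].shape; u,v=np.meshgrid(np.arange(w),np.arange(h)); s=slopes(c,np.c_[u.ravel(),v.ravel()])
    z=c['z_map'].ravel(); p=np.c_[s*z[:,None],z]@c['cam_to_world'][:3,:3].T+c['cam_to_world'][:3,3]
    p[z==0]=np.nan; return p.reshape(h,w,3)
E
python3 - <<'E'
from h import *
for n in('scene','top'):
    c=grab(n,n+'0'); print(n,c['fov_y'],c['cx'],c['cy'],c['k1'],c['cam_to_world'].round(3).tolist(),(c['z_map']==0).mean())
print(robot.observe())
E
```

```text
pics
scene 53.69251039846847 281.0400927079811 206.5174771336562 -0.0860449200513156 [[-0.881, -0.25, 0.402, 0.176], [-0.473, 0.454, -0.755, 0.787], [0.007, -0.855, -0.519, 0.519], [0.0, 0.0, 0.0, 1.0]] 0.00415391156462585
top 45.04352519886165 289.42552185179267 213.69261257529854 0.03692371430281025 [[0.019, -0.996, 0.087, 0.455], [-1.0, -0.019, 0.004, 0.109], [-0.003, -0.087, -0.996, 1.202], [0.0, 0.0, 0.0, 1.0]] 0.003920068027210884
{'time': 0.1, 'qpos': array([-1.37301232e+00,  3.42618490e-01,  1.52489671e+00,  9.16128283e-06,
        1.27541304e+00, -1.45959767e-01]), 'qvel': array([ 0.00037291, -0.00197557, -0.0006018 ,  0.00076401,  0.00056516,
        0.0005593 ]), 'joint_efforts': array([ 1.67456783e-03, -4.32005739e+01, -2.44694030e+01,  7.18666962e-02,
        5.26275916e-02, -5.12166002e-05]), 'tool_pos': array([ 0.17690532, -0.49391923,  0.22614105]), 'tool_rot': array([-3.14027255e+00, -2.02917662e-04,  3.43740972e-01]), 'contact_force': array([-0.13949114,  0.43469112, -0.2457722 ]), 'torque': array([-0.02663039,  0.03103809,  0.02011963]), 'opening': 0.09194248004489196}
```

View pics/scene0.png

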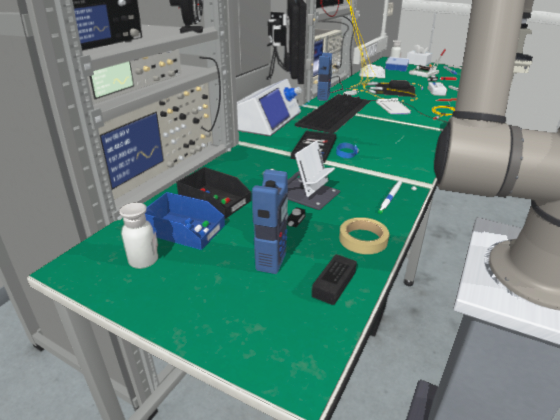

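View pics/top0.png

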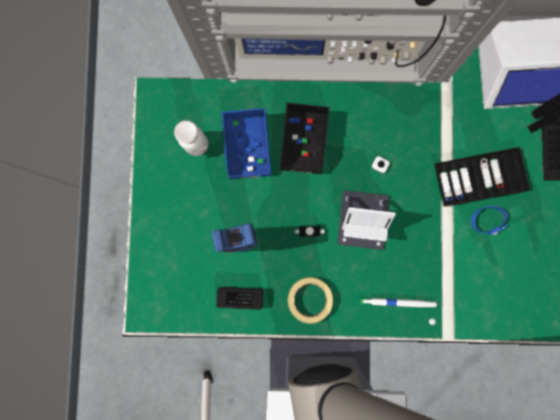

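Run:
```python
from h import *
for n,(a,b,x,y) in {'scene0':(130,280,200,400),'top0':(170,270,200,420)}.items():
    im=cv2.imread(f'pics/{n}.png')[a:b,x:y]; cv2.imwrite(f'pics/{n}c.png',cv2.resize(im,None,fx=3.6,fy=3.6,interpolation=cv2.INTER_CUBIC))
c=pickle.load(open('top0.pkl','rb')); P=cloud(c)
for r in range(190,256,4): print(r,' '.join('%4d'%(1000*P[r,q,2]) if P[r,q,2]==P[r,q,2] else ' nan' for q in range(330,404,4)),'|',' '.join('%4d'%(1000*P[r,q,2]) if P[r,q,2]==P[r,q,2] else ' nan' for q in range(206,262,4)))
```

```text
190    0   -1    3    2    5    0    0   -1    0   -2   -1    0   -2    5    4    1   -2    1    5 |    1    4    1    0    3   -1   -1    2    2    0    1   -1    0    2
194    1    2    4    2    5    5    6    8    9    7   10    8    6   -1   -1    7    0    0    2 |    0    1   -2    0    1   -3    0    1    0    0    1   -2    1    6
198    1    2    1    5   10   41    8    2   13    8    7   10    9   10   11   -3    7    3   -2 |    0    1    1    2    0   -1    3   -2    1    0   -1    1    0    0
202    3    0    0    7    7   53    5   13    8    6   10    5   10   35   34    7    4    6    0 |   -1    4    2    0    3    1    2   -1    1    2    4    0    0    0
206    0    1    0    3    6   64    7    8    2    4   10    6    6    7   52    4    3    1    0 |    0    0    0    0   -2   -1    0    4    1    0    4    0    3    1
210    0    0    0    9    9  125  126  122  129  130  130  122    5  nan   64   -2    0   -1   -3 |    3    2    0    2   -1    1    1    1   -2    3    1   -3    6    2
214    4    2    3   12    9  104  106  110  111  112  111  117  120  119 
[... 1106 characters left out ...]
2  186  179    1
242    1    4    7   10    7   11    7    6    8   12    7   10   11    4    2    0    1    4    3 |   -2    2  179  187  180  165  166  164  161  165  183  182  181    4
246    4    4    1    5    0    0   -1    4    4    5   10    9    8   12    2    0    0    0   -2 |    0   -1  181  190  183  169  166  162  162  158  147  129   34    0
250    3    4    0    6    2    4    3    2    1    5    1    0    0    1    0    1    2    2    3 |    0    4    1  184  172  151  135  130   44   25   -4    0    0    0
254   -7    1   -2    5    4    0    2    1    0    3    0    5    2    4    6    2   -1    0    2 |    0    0    1   -1    0    0    0   -2    0    2    0    0    0    2
```

View pics/scene0c.png

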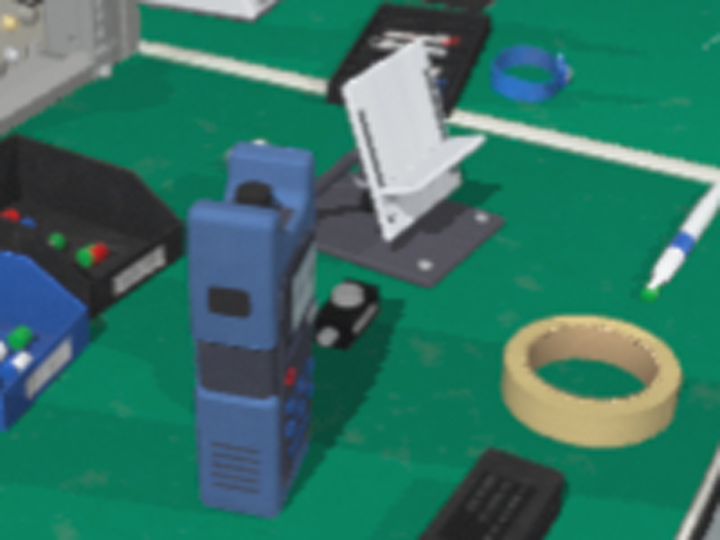

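View pics/top0c.png

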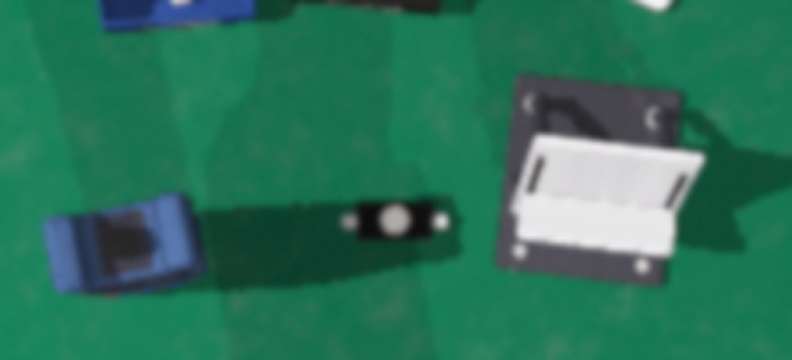

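```bash
cat > m.py <<'E'
from h import *
T=pickle.load(open('top0.pkl','rb')); S=pickle.load(open('scene0.pkl','rb'))
for nm,c in(('top',T),('scene',S)):
    P=cloud(c); im=c['image'].astype(int); 
    X=P.reshape(-1,3); rgb=im.reshape(-1,3)
    ok=np.isfinite(X[:,2])
    m=ok&(X[:,2]>0.02)&(X[:,2]<.2)&(X[:,0]>.3)&(X[:,0]<.55)
    # meter
    mm=m&(X[:,1]>0.13)&(X[:,1]<0.30)&(X[:,0]<.5)&(rgb[:,2]>rgb[:,0]-15)&(rgb[:,2]>rgb[:,1]-12)
    q=X[mm]; print(nm,'meter n',len(q),q.min(0).round(3),q.max(0).round(3))
    hi=q[q[:,2]>.145]; r=cv2.minAreaRect((hi[:,:2]*1000).astype(np.float32)); print(' rect hi',r, cv2.boxPoints(r).round(0).tolist())
    r=cv2.minAreaRect((q[:,:2]*1000).astype(np.float32)); print(' rect all',r)
    # stand
    ss=m&(X[:,1]<0.03)&(X[:,1]>-0.16)&(X[:,0]>.35)&(X[:,2]>.03)&(rgb.min(1)>110)
    s=X[ss]; print(' stand n',len(s),s.min(0).round(3),s.max(0).round(3))
    rng=np.random.default_rng(0); rem=s
    for k in range(3):
        best=None
        for _ in range(600):
            a=rem[rng.choice(len(rem),3,False)]; n=np.cross(a[1]-a[0],a[2]-a[0]); l=np.linalg.norm(n)
            if l<1e-5: continue
            n/=l; i=abs((rem-a[0])@n)<.004
            if best is None or i.sum()>best.sum(): best=i
        q=rem[best]; c0=q.mean(0); n=np.linalg.svd(q-c0)[2][2]; n*=np.sign(n[2])
        print('  plane n',len(q),'c',c0.round(4),'n',n.round(3),'tilt',np.degrees(np.arccos(n[2])).round(1),'az',np.degrees(np.arctan2(n[1],n[0])).round(1),'lo',q.min(0).round(3),'hi',q.max(0).round(3))
        rem=rem[~best]
        if len(rem)<60: break
E
python3 m.py
```

```text
top meter n 1558 [0.339 0.174 0.02 ] [0.5   0.277 0.192]
 rect hi ((483.08953857421875, 225.8632049560547), (86.7448501586914, 33.26870346069336), 89.62479400634766) [[466.0, 183.0], [499.0, 182.0], [500.0, 269.0], [467.0, 269.0]]
 rect all ((419.4732360839844, 224.26771545410156), (102.91009521484375, 160.6753692626953), 89.10879516601562)
 stand n 1006 [ 0.368 -0.109  0.031] [0.55  0.016 0.124]
  plane n 554 c [ 0.5181 -0.0566  0.0644] n [ 0.339 -0.037  0.94 ] tilt 19.9 az -6.3 lo [ 0.499 -0.107  0.054] hi [ 0.545 -0.008  0.073]
  plane n 422 c [ 0.5409 -0.063   0.0859] n [-0.935  0.096  0.341] tilt 70.0 az 174.1 lo [ 0.521 -0.109  0.031] hi [ 0.55  -0.008  0.124]
scene meter n 3550 [0.337 0.177 0.02 ] [0.5   0.283 0.186]
 rect hi ((482.7613220214844, 230.6009979248047), (34.20958709716797, 85.37166595458984), 0.18639473617076874) [[466.0, 273.0], [466.0, 188.0], [500.0, 188.0], [500.0, 273.0]]
 rect all ((419.171142578125, 228.56369018554688), (105.79356384277344, 162.41029357910156), 88.93016815185547)
 stand n 793 [ 0.499 -0.108  0.03 ] [ 0.55  -0.005  0.116]
  plane n 625 c [ 0.5375 -0.0524  0.072 ] n [-0.934  0.068  0.352] tilt 69.4 az 175.8 lo [ 0.519 -0.108  0.03 ] hi [ 0.55  -0.005  0.116]
  plane n 159 c [ 0.514  -0.048   0.0642] n [ 0.308 -0.012  0.951] tilt 17.9 az -2.2 lo [ 0.499 -0.1    0.051] hi [ 0.543 -0.007  0.069]
```

```bash
sed -i 's/(X\[:,0\]>.3)&(X\[:,0\]<.55)/(X[:,0]>.42)\&(X[:,0]<.62)/; s/&(X\[:,0\]<.5)&(rgb/\&(X[:,0]<.58)\&(rgb/' m.py; sed -i 's/rect all.,r)/rect all",r,cv2.boxPoints(r).round(0).tolist())/; s/. rect all/" rect all/' m.py; python3 m.py
```

```text
top meter n 1016 [0.466 0.182 0.02 ] [0.523 0.27  0.192]
 rect hi ((493.8944091796875, 225.94650268554688), (46.662532806396484, 82.58226776123047), 12.636271476745605) [[462.0, 261.0], [480.0, 181.0], [526.0, 191.0], [508.0, 271.0]]
 rect all ((493.3909912109375, 225.74774169921875), (47.73194122314453, 82.7498550415039), 12.636271476745605) [[461.0, 261.0], [479.0, 180.0], [526.0, 191.0], [508.0, 271.0]]
 stand n 1290 [ 0.499 -0.109  0.031] [ 0.572 -0.008  0.134]
  plane n 829 c [ 0.5439 -0.0587  0.093 ] n [-0.924  0.094  0.37 ] tilt 68.3 az 174.2 lo [ 0.521 -0.109  0.031] hi [ 0.565 -0.008  0.132]
  plane n 424 c [ 0.5143 -0.0557  0.0656] n [ 0.335 -0.036  0.942] tilt 19.7 az -6.1 lo [ 0.499 -0.104  0.054] hi [ 0.545 -0.008  0.073]
scene meter n 2945 [0.465 0.188 0.02 ] [0.522 0.274 0.186]
 rect hi ((492.3016052246094, 230.68914794921875), (46.98912048339844, 80.53926849365234), 12.36344051361084) [[461.0, 265.0], [478.0, 186.0], [524.0, 196.0], [507.0, 275.0]]
 rect all ((492.3096618652344, 231.0382080078125), (49.92991638183594, 80.84398651123047), 13.201761245727539) [[459.0, 265.0], [477.0, 186.0], [526.0, 197.0], [507.0, 276.0]]
 stand n 1044 [ 0.499 -0.108  0.03 ] [ 0.563 -0.005  0.127]
  plane n 869 c [ 0.5424 -0.0506  0.0842] n [-0.932  0.073  0.356] tilt 69.2 az 175.5 lo [ 0.519 -0.108  0.03 ] hi [ 0.563 -0.005  0.127]
  plane n 163 c [ 0.5143 -0.048   0.0641] n [ 0.312 -0.012  0.95 ] tilt 18.2 az -2.2 lo [ 0.499 -0.1    0.051] hi [ 0.543 -0.007  0.069]
```

Run:
```python
from h import *
T=pickle.load(open('top0.pkl','rb')); S=pickle.load(open('scene0.pkl','rb'))
uv=np.array([(518,75),(682,92),(664,285),(497,267)])/3.6+[200,170]
p=plane(T,uv,.008)[:,:2]; print('foot top',p.round(4).tolist(),p.mean(0)); 
for i in range(4): d=p[(i+1)%4]-p[i]; print(np.linalg.norm(d).round(4),np.degrees(np.arctan2(d[1],d[0])).round(1))
P=cloud(T)
im=T['image'].astype(int)
X=P.reshape(-1,3)
# plate frame fits: yaw candidates
for nm,c in(('top',T),('scene',S)):
    X=cloud(c).reshape(-1,3); rgb=c['image'].reshape(-1,3)
    m=np.isfinite(X[:,2])&(X[:,2]>.03)&(X[:,2]<.15)&(X[:,0]>.48)&(X[:,0]<.62)&(X[:,1]<.03)&(X[:,1]>-.16)&(rgb.min(1)>110)
    s=X[m]
    for yaw in(-4.5,-5.5,-6):
        a=np.radians(yaw); t=np.radians(20)
        ex0=np.array([np.cos(a),np.sin(a),0]); ey=np.array([-np.sin(a),np.cos(a),0]); 
        ez=np.cos(t)*np.array([0,0,1])+np.sin(t)*ex0; ex=np.cos(t)*ex0-np.sin(t)*np.array([0,0,1])
        u=s@ex; v=s@ey; w=s@ez
        # face: mode of u
        h,e=np.histogram(u,200); f0=e[h.argmax()]; 
        f=abs(u-f0)<.006; f0=np.median(u[f]); f=abs(u-f0)<.006
        cy=(np.percentile(v[f],1)+np.percentile(v[f],99))/2
        L=u<f0-.010; lt=np.percentile(w[L],[10,50,90]); lc=(np.percentile(v[L],1)+np.percentile(v[L],99))/2
        # lower edge: point on face with z=.025
        O=ex*f0+ey*cy; k=(.025-O[2])/ez[2]; O=O+k*ez
        print(nm,yaw,'face slope u/v',np.polyfit(v[f],u[f],1)[0].round(3),'u/w',np.polyfit(w[f],u[f],1)[0].round(3),'O',O.round(4),'cy/ledge c',cy.round(4),lc.round(4),'widths',np.ptp(v[f]).round(3),'ledge L',(lt-k).round(4), 'face top', (np.percentile(w[f],99)-k).round(4))
```

```text
foot top [[0.6157, -0.0136], [0.6063, -0.1214], [0.4794, -0.1099], [0.489, -0.0011]] [ 0.54761826 -0.06152569]
0.1082 -94.9
0.1274 174.8
0.1092 85.0
0.1273 -5.6
top -4.5 face slope u/v 0.018 u/w 0.027 O [ 0.5194 -0.0566  0.025 ] cy/ledge c -0.0157 -0.0155 widths 0.1 ledge L [0.0338 0.0364 0.0394] face top 0.1123
top -5.5 face slope u/v 0.003 u/w 0.027 O [ 0.5195 -0.0562  0.025 ] cy/ledge c -0.0061 -0.0065 widths 0.1 ledge L [0.0339 0.0364 0.0394] face top 0.112
top -6 face slope u/v -0.004 u/w 0.028 O [ 0.5195 -0.0559  0.025 ] cy/ledge c -0.0013 -0.002 widths 0.1 ledge L [0.0339 0.0364 0.0393] face top 0.112
scene -4.5 face slope u/v -0.001 u/w 0.015 O [ 0.5205 -0.0537  0.025 ] cy/ledge c -0.0127 -0.012 widths 0.101 ledge L [0.0319 0.035  0.0359] face top 0.1085
scene -5.5 face slope u/v -0.016 u/w 0.017 O [ 0.5206 -0.0533  0.025 ] cy/ledge c -0.0032 -0.003 widths 0.101 ledge L [0.0319 0.035  0.0358] face top 0.1085
scene -6 face slope u/v -0.024 u/w 0.018 O [ 0.5206 -0.0531  0.025 ] cy/ledge c 0.0016 0.0015 widths 0.101 ledge L [0.0319 0.0349 0.0359] face top 0.1085
```

```bash
cat > go.py <<'E'
import sys,numpy as np
from scipy.spatial.transform import Rotation as R
from cell import robot
def row(pos,rpy,o=None):
    o=o or robot.observe(); R0=R.from_euler('xyz',o['tool_rot']); 
    Rt=R.from_euler('xyz',rpy) if not isinstance(rpy,R) else rpy
    w=(R0.inv()*Rt).as_rotvec()/(np.pi/2); s=R0.inv().apply(np.array(pos)-o['tool_pos'])/.3
    return np.r_[w,s].round(4).tolist()
E
python3 - <<'E'
from go import *
print(row([.40,-.15,.24],[np.pi,0,1.0]))
print(row([.493,.228,.24],[np.pi,0,1.791]))
E
```

```text
[-0.0008, -0.0004, -0.4178, 1.0865, -0.8288, -0.0449]
[-0.0006, -0.0007, -0.9214, 1.803, -1.9106, -0.0433]
```

Call:
{"name": "arm_command", "arguments": {
  "motion": [
    [[0,0,-0.4,1.0,-0.75,-0.06,1],[0,0,-0.4,1.0,-0.75,-0.06,1],[0,0,-0.4,1.0,-0.75,-0.06,1],[0,0,-0.4,1.0,-0.75,-0.06,1],[0,0,-0.4,1.0,-0.75,-0.06,1],[0,0,-0.4,1.0,-0.75,-0.06,1],[0,0,-0.4,1.0,-0.75,-0.06,1],[0,0,-0.4,1.0,-0.75,-0.06,1]]
  ]
}}

```text
time: 0.9
tool_pos: [0.3847, -0.1782, 0.2448]
tool_rot: [-3.141, -0.001, 0.975]
contact_force: [0.5, -0.7, -0.3]
opening: 0.0918
```

Run:
```python
from go import *
print(robot.observe()['tool_pos'],robot.observe()['tool_rot'],robot.observe()['qpos'])
print(row([.493,.228,.24],[np.pi,0,1.791]))
```

```text
[ 0.38467371 -0.17823288  0.24481757] [-3.14146595e+00 -7.77775099e-04  9.74627156e-01] [-6.15675472e-01  1.39250533e-01  1.74505519e+00  8.14837581e-04
  1.25742888e+00 -1.97575906e-02]
[0.0001, -0.0005, -0.5197, 1.3232, -0.4615, 0.0171]
```

Call:
{"name": "arm_command", "arguments": {
  "motion": [
    [[0,0,-0.4,1.0,-0.35,0,1],[0,0,-0.4,1.0,-0.35,0,1],[0,0,-0.4,1.0,-0.35,0,1],[0,0,-0.4,1.0,-0.35,0,1],[0,0,-0.4,1.0,-0.35,0,1],[0,0,-0.4,1.0,-0.35,0,1],[0,0,-0.4,1.0,-0.35,0,1]]
  ]
}}

```text
time: 1.6
tool_pos: [0.4661, 0.1296, 0.2443]
tool_rot: [-3.141, -0.001, 1.604]
contact_force: [0.3, -0.0, -0.4]
opening: 0.0917
```

Run:
```python
from go import *
print(robot.observe()['tool_pos'],robot.observe()['tool_rot'],robot.observe()['qpos'])
print(row([.493,.228,.225],[np.pi,0,1.791]))
```

```text
[0.4660616  0.12956772 0.24428428] [-3.14127915e+00 -9.90469224e-04  1.60404559e+00] [1.11883105e-01 2.51996685e-01 1.60207964e+00 1.05397340e-03
 1.28775121e+00 7.83392121e-02]
[-0.0001, -0.0006, -0.119, 0.3249, 0.1007, 0.0646]
```

Call:
{"name": "arm_command", "arguments": {
  "motion": [
    [[0,0,-0.119,0.325,0.1,0.06,1],[0,0,-0.119,0.325,0.1,0.06,1],[0,0,-0.119,0.325,0.1,0.06,1],[0,0,-0.119,0.325,0.1,0.06,1]]
  ]
}}

```text
time: 2.0
tool_pos: [0.4925, 0.2249, 0.2256]
tool_rot: [-3.139, 0.001, 1.79]
contact_force: [0.5, -0.1, 0.0]
opening: 0.0918
```

Run:
```python
from go import *
from h import grab
import cv2
o=robot.observe();print(o['tool_pos'],o['tool_rot'])
print(row([.493,.228,.129],[np.pi,0,1.791]))
grab('scene','s1'); grab('top','t1')
a=cv2.imread('pics/s1.png')[60:300,180:420]; b=cv2.imread('pics/t1.png')[150:300,150:300]
cv2.imwrite('pics/st1.png',np.hstack([cv2.resize(a,(400,400)),cv2.resize(b,(400,400))]))
```

```text
[0.49246405 0.22490348 0.22555257] [-3.13927726e+00  5.30775935e-04  1.78956743e+00]
[-0.0015, 0.0003, -0.0009, 0.0099, 0.0047, 0.3218]
```

View pics/st1.png

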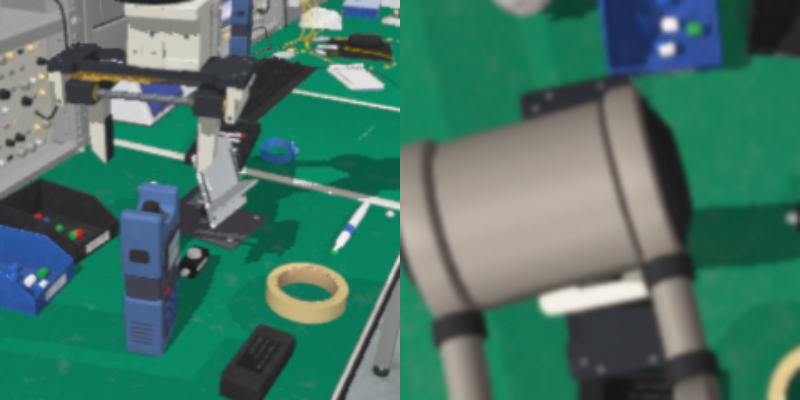

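Call:
{"name": "arm_command", "arguments": {
  "motion": [
    [[0,0,0,0.01,0,0.1,1],[0,0,0,0.01,0,0.2,1],[0,0,0,0.01,0,0.27,1],[0,0,0,0.01,0,0.32,1],[0,0,0,0.01,0,0.32,1]]
  ]
}}

```text
time: 2.6
tool_pos: [0.4913, 0.225, 0.1293]
tool_rot: [-3.138, 0.001, 1.785]
contact_force: [-0.7, -0.3, 0.3]
opening: 0.0918
```

Run:
```python
from go import *
from h import grab
import cv2
o=robot.observe();print(o['tool_pos'],o['tool_rot'],o['contact_force'])
grab('scene','s2')
a=cv2.imread('pics/s2.png')[100:300,180:380]
cv2.imwrite('pics/s2c.png',cv2.resize(a,(600,600)))
```

```text
[0.49127944 0.22500593 0.12931213] [-3.13781646e+00  6.55962858e-04  1.78507144e+00] [-0.72028364 -0.34799804  0.31043616]
```

View pics/s2c.png

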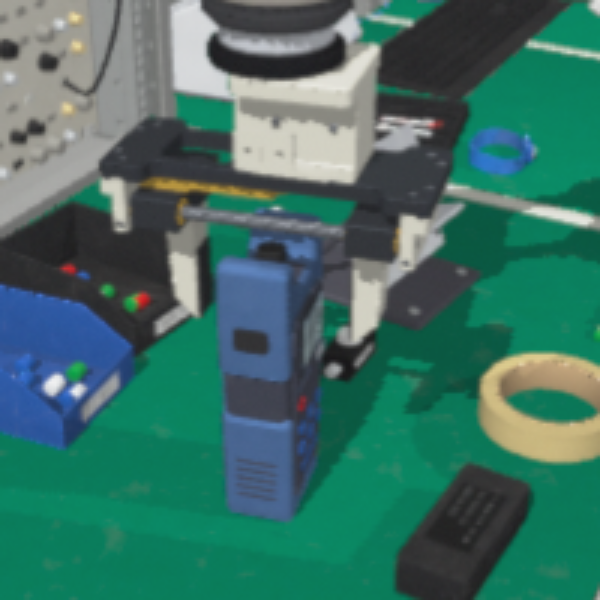

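Call:
{"name": "arm_command", "arguments": {
  "motion": [
    [[0,0,0,0,0,0,-1],[0,0,0,0,0,0,-1],[0,0,0,0,0,0,-1],[0,0,0,0,0,0,-1],[0,0,0,0,0,0,-1],[0,0,0,0,0,0,-1]]
  ],
  "grip_force": 40
}}

```text
time: 3.25
tool_pos: [0.4924, 0.227, 0.1308]
tool_rot: [3.141, 0.0, 1.787]
contact_force: [1.2, 0.3, 0.5]
opening: 0.0482
```

Call:
{"name": "arm_command", "arguments": {
  "motion": [
    [[0,0,0,0,0,0,-1],[0,0,0,0,0,0,-1],[0,0,0,0,0,0,-1],[0,0,0,0,0,0,-1]]
  ],
  "grip_force": 40
}}

```text
time: 3.65
tool_pos: [0.4925, 0.227, 0.1307]
tool_rot: [3.141, 0.0, 1.787]
contact_force: [0.4, 0.0, 0.2]
opening: 0.0439
```

Run:
```python
from go import *
for i in range(1):
    o=robot.observe();print(o['tool_pos'],o['tool_rot'],o['contact_force'],o['torque'],o['opening'])
```

```text
[0.49249156 0.2270084  0.1307256 ] [3.14127581e+00 3.00486623e-05 1.78739910e+00] [0.40886866 0.0212047  0.17194087] [ 0.1076551  -0.30363616 -0.00293384] 0.04393138074155167
```

Call:
{"name": "arm_command", "arguments": {
  "motion": [
    [[0,0,0,0,0,-0.04,-1],[0,0,0,0,0,-0.12,-1],[0,0,0,0,0,-0.22,-1],[0,0,0,0,0,-0.35,-1],[0,0,0,0,0,-0.46,-1],[0,0,0,0,0,-0.5,-1],[0,0,0,0,0,-0.5,-1]]
  ]
}}

```text
time: 4.35
tool_pos: [0.4927, 0.2271, 0.2821]
tool_rot: [3.139, -0.0, 1.787]
contact_force: [-0.7, 0.0, -4.7]
opening: 0.0437
```

```bash
cat > pl.py <<'E'
from go import *
O=np.array([.520,-.055,.025]); yaw=np.radians(-5.3); t=np.radians(20)
ex0=np.array([np.cos(yaw),np.sin(yaw),0]); ey=np.array([-np.sin(yaw),np.cos(yaw),0]); up=np.array([0,0,1.])
ez=np.cos(t)*up+np.sin(t)*ex0; ex=np.cos(t)*ex0-np.sin(t)*up
Rp=np.c_[ex,ey,ez]
# meter->tool: tool x=+meter y, tool y=+meter x, tool z=-meter z
M=np.array([[0,1,0],[1,0,0],[0,0,-1.]])
Rt=R.from_matrix(Rp@M)
G=np.array([-.022,-.001,.131])
def tcp(x,y,z): return O+Rp@(np.array([x,y,z])+G)
def state():
    o=robot.observe(); Rm=R.from_euler('xyz',o['tool_rot']).as_matrix()@M
    b=o['tool_pos']-Rm@G; q=Rp.T@(b-O)
    e=R.from_matrix(Rp.T@Rm).as_rotvec()
    print('t',o['time'],'back in plate mm',(q*1000).round(1),'rot err deg',np.degrees(e).round(2),'F plate',(Rp.T@o['contact_force']).round(1),'T',o['torque'].round(2),'open',o['opening'])
    return o
E
python3 - <<'E'
from pl import *
o=state(); print(o['contact_force'],o['tool_pos'],o['qpos'])
print(tcp(-.03,0,.095),row(tcp(-.03,0,.095),Rt))
E
```

```text
t 4.35 back in plate mm [-73.4 286.1 107.5] rot err deg [ -3.06 -20.    17.54] F plate [ 1.  -0.  -4.6] T [ 0.06 -0.13 -0.02] open 0.04373635260467034
[-0.65348182  0.01700979 -4.67373916] [0.49270699 0.22705428 0.28205308] [ 2.90603164e-01  3.36696780e-01  1.37824097e+00 -1.31068618e-04
  1.42386189e+00  7.39980505e-02]
[ 0.54821861 -0.05862205  0.25515558] [0.2222, 0.034, 0.1949, -0.9698, -0.0242, 0.0895]
```

Run:
```python
from pl import *
print(row(tcp(-.05,0,.11),Rt))
```

```text
[0.2222, 0.034, 0.1949, -0.9559, -0.0674, 0.0196]
```

Call:
{"name": "arm_command", "arguments": {
  "motion": [
    [[0.02,0.003,0.02,-0.06,0,0,-1],[0.05,0.007,0.04,-0.17,-0.01,0,-1],[0.09,0.013,0.07,-0.32,-0.02,0,-1],[0.13,0.02,0.1,-0.48,-0.03,0.01,-1],[0.17,0.026,0.13,-0.64,-0.04,0.01,-1],[0.2,0.03,0.16,-0.8,-0.05,0.015,-1],[0.22,0.034,0.185,-0.91,-0.06,0.02,-1],[0.222,0.034,0.195,-0.956,-0.067,0.02,-1]]
  ]
}}

```text
time: 5.15
tool_pos: [0.5341, -0.0609, 0.2709]
tool_rot: [-2.784, 0.001, 1.473]
contact_force: [-0.5, 1.0, -3.3]
opening: 0.0438
```

Call:
{"name": "arm_command", "arguments": {
  "motion": [
    [[0,0,0,0,0,0,-1],[0,0,0,0,0,0,-1]]
  ]
}}

```text
time: 5.35
tool_pos: [0.5339, -0.0565, 0.2737]
tool_rot: [-2.789, -0.0, 1.479]
contact_force: [-0.5, 1.2, -3.3]
opening: 0.0441
```

Run:
```python
from pl import *
from h import *
o=state();print(o['qpos'])
grab('scene','s3'); grab('top','t3')
a=cv2.imread('pics/s3.png')[90:240,220:420]; b=cv2.imread('pics/t3.png')[150:300,290:440]
cv2.imwrite('pics/st3.png',np.hstack([cv2.resize(a,(500,375)),cv2.resize(b,(300,375))]))
```

```text
t 5.35 back in plate mm [-50.4   0.8 107.4] rot err deg [-0.    0.23  0.03] F plate [ 0.6  1.2 -3.3] T [-0.   -0.59 -0.06] open 0.04411921246244428
[-0.22163152  0.55883064  1.10066546 -0.04615882  1.83219846 -0.13365611]
```

View pics/st3.png

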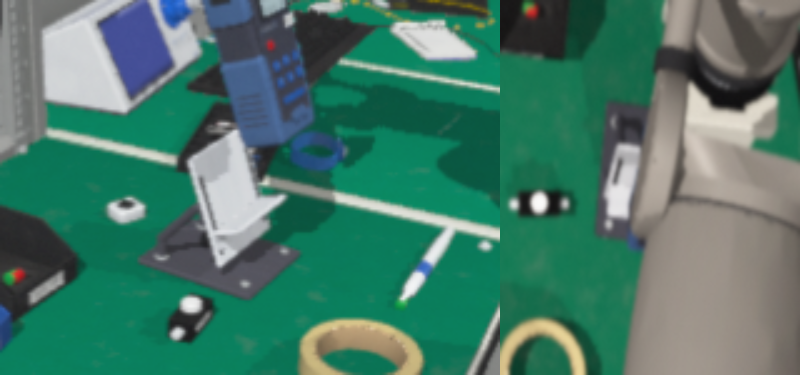

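```bash
cat > chk.py <<'E'
from pl import *
from h import *
def chk(tag):
    c=pickle.load(open(tag+'.pkl','rb')); X=cloud(c); rgb=c['image'].astype(int)
    Q=(X-O)@Rp; 
    m=np.isfinite(X[:,:,2])&(rgb[:,:,2]>rgb[:,:,0]+25)&(rgb[:,:,2]>rgb[:,:,1]+5)&(abs(Q[:,:,1])<.07)&(Q[:,:,0]>-.14)&(Q[:,:,0]<.03)&(Q[:,:,2]<.3)&(Q[:,:,2]>0)
    q=Q[m]*1000; print(tag,len(q),'lo',np.percentile(q,1,axis=0).round(1),'hi',np.percentile(q,99,axis=0).round(1))
    side=q[q[:,1]>np.percentile(q[:,1],99)-8]
    for z0 in range(int(q[:,2].min()),int(q[:,2].max()),12):
        s=side[(side[:,2]>=z0)&(side[:,2]<z0+12)]
        if len(s)>15: print(z0,len(s),'x',np.percentile(s[:,0],[2,98]).round(1),'y',np.median(s[:,1]).round(1))
E
python3 -c "
from chk import *
chk('s3')"
```

```text
s3 1707 lo [-95.6 -30.1 110.3] hi [-49.9  44.4 291.7]
119 27 x [-85.8 -52. ] y 37.0
131 29 x [-86.1 -53.6] y 37.1
143 25 x [-88.2 -54.7] y 37.5
155 31 x [-88.1 -54.2] y 37.2
167 50 x [-89.  -50.9] y 37.5
179 39 x [-87.4 -50.5] y 37.3
215 57 x [-90.6 -53.5] y 40.2
227 95 x [-91.1 -52.5] y 40.9
239 59 x [-92.  -53.8] y 41.7
251 92 x [-91.9 -52.2] y 42.2
263 100 x [-91.9 -52.1] y 41.4
275 104 x [-92.3 -52.3] y 41.4
287 48 x [-90.7 -54.1] y 40.3
```

Run:
```python
from pl import *
print(row(tcp(-.010,0,.080),Rt),row(tcp(-.008,0,.055),Rt))
```

```text
[-0.0015, 0.0007, 0.0011, -0.0051, 0.134, 0.0944] [-0.0015, 0.0007, 0.0011, -0.005, 0.1408, 0.1777]
```

Call:
{"name": "arm_command", "arguments": {
  "motion": [
    [[0,0,0,-0.003,0.03,0.02,-1],[0,0,0,-0.003,0.08,0.06,-1],[0,0,0,-0.003,0.12,0.1,-1],[0,0,0,-0.003,0.14,0.14,-1],[0,0,0,-0.003,0.14,0.165,-1],[0,0,0,-0.003,0.14,0.178,-1],[0,0,0,-0.003,0.14,0.178,-1],[0,0,0,-0.003,0.14,0.178,-1]]
  ]
}}

```text
time: 6.25
tool_pos: [0.5553, -0.0605, 0.2108]
tool_rot: [-2.791, 0.001, 1.478]
contact_force: [1.1, 0.0, -3.4]
opening: 0.0435
```

Run:
```python
from pl import *
from chk import *
o=state()
grab('scene','s4'); chk('s4')
a=cv2.imread('pics/s4.png')[90:240,220:420]
cv2.imwrite('pics/s4c.png',cv2.resize(a,(800,600)))
```

```text
t 6.25 back in plate mm [-8.2 -1.3 55.8] rot err deg [-0.06  0.07 -0.04] F plate [ 2.2  0.1 -2.8] T [-0.09 -0.57  0.04] open 0.043525350221217916
s4 1548 lo [-53.7 -33.   58.5] hi [ -1.3  42.4 240.9]
71 22 x [-47.5 -19.7] y 35.0
83 25 x [-41.7 -18.3] y 35.4
95 26 x [-46.5 -13.4] y 35.4
107 32 x [-48.1 -13.3] y 35.2
119 51 x [-47.5  -9.2] y 35.5
131 21 x [-47.4  -8.9] y 35.5
167 74 x [-48.6  -9.1] y 38.2
179 76 x [-49.7  -9.7] y 39.2
191 55 x [-50.6 -10. ] y 39.4
203 87 x [-50.1 -11.6] y 40.3
215 88 x [-49.6 -13.2] y 40.4
227 86 x [-49.3 -12.7] y 39.5
239 16 x [-48.8 -14.7] y 37.4
```

View pics/s4c.png

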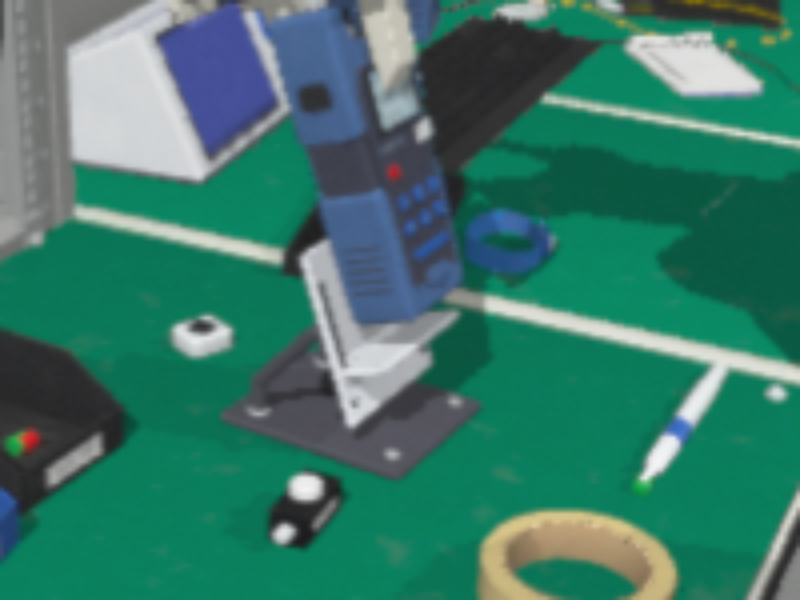

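Call:
{"name": "arm_command", "arguments": {
  "motion": [
    [[0,0,0,0.003,0.005,0.02,-1],[0,0,0,0.003,0.01,0.035,-1],[0,0,0,0.003,0.013,0.045,-1],[0,0,0,0.003,0.013,0.053,-1],[0,0,0,0.003,0.013,0.053,-1],[0,0,0,0.003,0.013,0.053,-1]]
  ]
}}

```text
time: 6.9
tool_pos: [0.5535, -0.0594, 0.1939]
tool_rot: [-2.79, 0.001, 1.478]
contact_force: [0.9, -0.6, -3.6]
opening: 0.044
```

```bash
python3 -c "
from pl import *
state()"
```

```text
t 6.9 back in plate mm [-4.3 -0.4 39.2] rot err deg [-0.05  0.13 -0.04] F plate [ 2.2 -0.5 -3.1] T [-0.08 -0.58 -0.02] open 0.043954024073848526
```

Call:
{"name": "arm_command", "arguments": {
  "motion": [
    [[0,0,0,0,0.003,0,-1],[0,0,0,0,0.007,0,-1],[0,0,0,0,0.007,0,-1]]
  ]
}}

```text
time: 7.2
tool_pos: [0.555, -0.0594, 0.1934]
tool_rot: [-2.789, 0.001, 1.478]
contact_force: [-2.2, 0.5, -0.9]
opening: 0.0439
```

```bash
python3 -c "
from pl import *
state()"
```

```text
t 7.2 back in plate mm [-2.9 -0.3 39.2] rot err deg [-0.05  0.22 -0.04] F plate [-1.8  0.3 -1.6] T [ 0.02  0.38 -0.13] open 0.04386188584878926
```

Call:
{"name": "arm_command", "arguments": {
  "motion": [
    [[0,0,0,0,-0.004,0.0,-1],[0,0,0,0,-0.004,0.004,-1],[0,0,0,0,-0.004,0.008,-1],[0,0,0,0,-0.004,0.008,-1]]
  ]
}}

```text
time: 7.6
tool_pos: [0.5536, -0.0594, 0.191]
tool_rot: [-2.79, 0.001, 1.478]
contact_force: [-0.2, -0.5, -3.8]
opening: 0.0438
```

```bash
python3 -c "
from pl import *
state()"
```

```text
t 7.6 back in plate mm [-3.2 -0.3 36.5] rot err deg [-0.05  0.12 -0.03] F plate [ 1.2 -0.6 -3.6] T [-0.04 -0.57  0.04] open 0.043808452374419306
```

Call:
{"name": "arm_command", "arguments": {
  "motion": [
    [[0,0,0,0,0,0.003,-1],[0,0,0,0,0,0.006,-1],[0,0,0,0,0,0.006,-1]]
  ]
}}

```text
time: 7.9
tool_pos: [0.5531, -0.0594, 0.1896]
tool_rot: [-2.791, 0.001, 1.478]
contact_force: [0.3, 0.8, -2.3]
opening: 0.0436
```

```bash
python3 -c "
from pl import *
state()"
```

```text
t 7.9 back in plate mm [-3.2 -0.4 35.1] rot err deg [-0.06  0.1  -0.04] F plate [ 1.   0.8 -2.1] T [-0.01 -0.52 -0.01] open 0.043571291578951156
```

Call:
{"name": "arm_command", "arguments": {
  "motion": [
    [[0,0,0,0,0,0.003,-1],[0,0,0,0,0,0.005,-1],[0,0,0,0,0,0.005,-1]]
  ]
}}

```text
time: 8.2
tool_pos: [0.5526, -0.0593, 0.1885]
tool_rot: [-2.791, 0.001, 1.478]
contact_force: [1.2, 0.1, 0.4]
opening: 0.0437
```

```bash
python3 -c "
from pl import *
state()"
```

```text
t 8.2 back in plate mm [-3.2 -0.5 33.8] rot err deg [-0.06  0.08 -0.04] F plate [0.9 0.2 0.8] T [-0.09 -0.48  0.03] open 0.04372406041267463
```

Call:
{"name": "arm_command", "arguments": {
  "motion": [
    [[0,0,0,0,0.002,0,-1],[0,0,0,0,0.004,0,-1],[0,0,0,0,0.004,0,-1]]
  ]
}}

```text
time: 8.5
tool_pos: [0.5531, -0.0593, 0.188]
tool_rot: [-2.789, 0.001, 1.478]
contact_force: [-2.0, -0.2, 2.2]
opening: 0.044
```

```bash
python3 -c "
from pl import *
state()"
```

```text
t 8.5 back in plate mm [-2.9 -0.4 33.5] rot err deg [-0.05  0.21 -0.04] F plate [-2.6 -0.4  1.4] T [-0.01  0.52 -0.06] open 0.043953366347240244
```

Run:
```python
from pl import *
from chk import *
grab('scene','s5'); chk('s5')
a=cv2.imread('pics/s5.png')[110:230,250:390]
cv2.imwrite('pics/s5c.png',cv2.resize(a,(700,600),interpolation=cv2.INTER_CUBIC))
```

```text
s5 1482 lo [-48.2 -31.3  36.6] hi [  1.3  42.9 218.3]
45 21 x [-42.4  -9.6] y 35.9
57 26 x [-44.5  -9.9] y 35.9
69 28 x [-43.   -9.2] y 35.7
81 27 x [-40.8  -8.8] y 35.8
93 45 x [-42.9  -8.4] y 36.2
105 42 x [-41.6  -5.8] y 36.4
141 49 x [-42.4  -7.6] y 38.9
153 81 x [-44.7  -5. ] y 40.0
165 45 x [-44.3  -5.3] y 40.5
177 79 x [-44.8  -5.4] y 40.7
189 84 x [-45.2  -6.1] y 40.3
201 87 x [-45.1  -4. ] y 40.7
213 43 x [-42.5  -7.6] y 38.6
```

View pics/s5c.png

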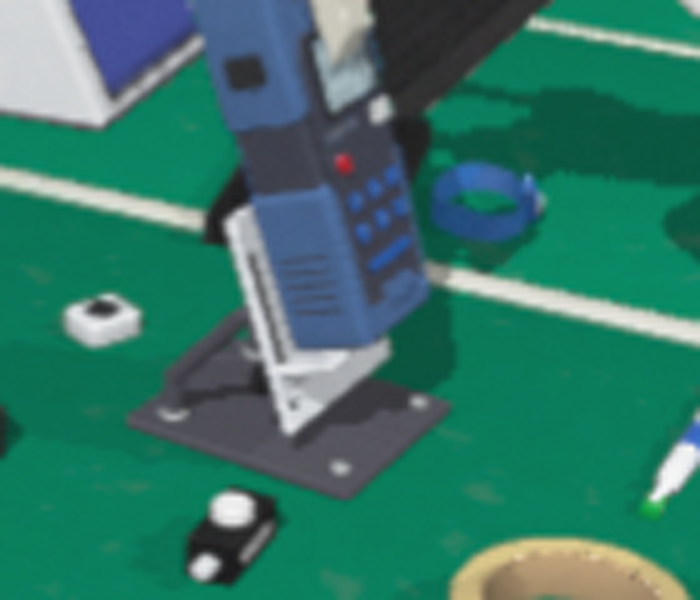

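Call:
{"name": "arm_command", "arguments": {
  "motion": [
    [[0,0,0,0,0,0,-1],[0,0,0,0,0,0,-1],[0,0,0,0,0,0,-1],[0,0,0,0,0,0,-1]]
  ],
  "grip_force": 6
}}

```text
time: 8.95
tool_pos: [0.5538, -0.0594, 0.1877]
tool_rot: [-2.791, 0.001, 1.478]
contact_force: [0.1, -0.9, 1.3]
opening: 0.044
```

```bash
python3 -c "
from pl import *
state()"
```

```text
t 8.95 back in plate mm [-1.9 -0.4 33.5] rot err deg [-0.06  0.09 -0.03] F plate [-0.3 -0.9  1.3] T [-0.11 -0.4   0.01] open 0.04397932695754267
```

Call:
{"name": "arm_command", "arguments": {
  "motion": [
    [[0,0,0,0,0,0,0],[0,0,0,0,0,0,0.05],[0,0,0,0,0,0,0.1],[0,0,0,0,0,0,0.15],[0,0,0,0,0,0,0.3],[0,0,0,0,0,0,0.3]]
  ]
}}

```text
time: 9.55
tool_pos: [0.5535, -0.0593, 0.1878]
tool_rot: [-2.79, 0.001, 1.478]
contact_force: [0.1, 0.4, 0.2]
opening: 0.059
```

Run:
```python
from pl import *
from chk import *
state();grab('scene','s6'); chk('s6')
a=cv2.imread('pics/s6.png')[50:230,210:390]
cv2.imwrite('pics/s6c.png',cv2.resize(a,(600,600),interpolation=cv2.INTER_CUBIC))
```

```text
t 9.55 back in plate mm [-2.2 -0.3 33.5] rot err deg [-0.05  0.13 -0.03] F plate [0.  0.4 0.2] T [-0.03 -0.31  0.02] open 0.05899919741611783
s6 1544 lo [-48.3 -32.   37.1] hi [  0.7  42.5 218.8]
47 26 x [-39.9  -7.1] y 35.5
59 27 x [-40.8  -5.5] y 35.0
71 28 x [-40.4 -10.7] y 35.5
83 26 x [-38.6  -6.9] y 35.8
95 58 x [-42.9  -4.4] y 36.0
107 34 x [-41.7  -6. ] y 36.0
143 57 x [-43.3  -5.7] y 37.8
155 79 x [-42.7  -6.3] y 39.4
167 48 x [-44.2  -3.1] y 39.7
179 78 x [-43.1  -4.7] y 40.2
191 83 x [-43.5  -4. ] y 39.5
203 84 x [-42.4  -5.5] y 40.2
215 30 x [-43.   -6.5] y 38.2
```

View pics/s6c.png

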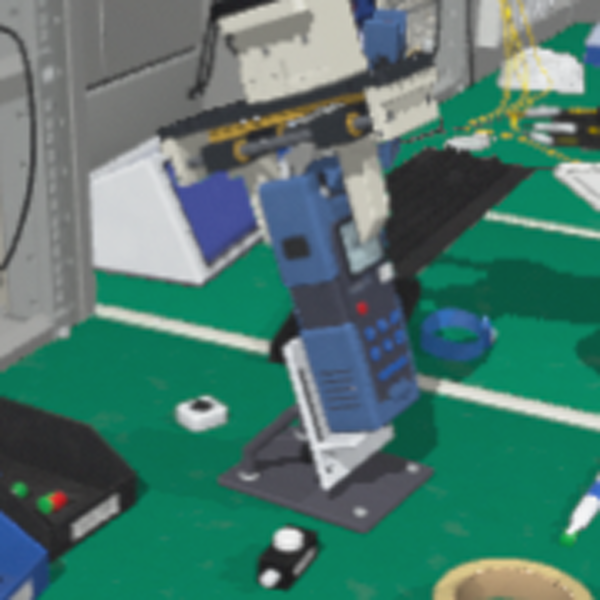

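Call:
{"name": "arm_command", "arguments": {
  "motion": [
    [[0,0,0,0,0,0,1],[0,0,0,0,0,0,1],[0,0,0,0,0,0,1],[0,0,0,0,0,-0.03,1],[0,0,0,0,0,-0.09,1],[0,0,0,0,0,-0.19,1],[0,0,0,0,0,-0.29,1],[0,0,0,0,0,-0.36,1]]
  ]
}}

```text
time: 10.4
tool_pos: [0.5913, -0.0628, 0.2919]
tool_rot: [-2.793, 0.001, 1.478]
contact_force: [0.2, 0.2, -0.0]
opening: 0.0921
```

Call:
{"name": "arm_command", "arguments": {
  "motion": [
    [[0,0,0,0,-0.1,0,1],[0,0,0,0,-0.2,0,1],[0,0,0,0,-0.3,0,1],[0,0,0,0,-0.4,0,1],[0,0,0,0,-0.4,0,1],[0,0,0,0,-0.4,0,1]]
  ]
}}

```text
time: 11.0
tool_pos: [0.4787, -0.0523, 0.3314]
tool_rot: [-2.793, 0.001, 1.478]
contact_force: [0.9, -0.4, 0.2]
opening: 0.0919
```

Run:
```python
from pl import *
from chk import *
o=state();print(o['tool_pos'],o['qvel']);grab('scene','s7'); chk('s7'); grab('top','t7')
cv2.imwrite('pics/st7.png',np.hstack([cv2.resize(cv2.imread('pics/s7.png')[90:290,200:400],(400,400)),cv2.resize(cv2.imread('pics/t7.png')[100:340,180:420],(400,400))]))
# plate-frame check relative to plate face in same picture
c=pickle.load(open('s7.pkl','rb')); Q=(cloud(c)-O)@Rp*1000; rgb=c['image'].astype(int)
m=(rgb.min(2)>110)&(abs(Q[:,:,1])<60)&(abs(Q[:,:,0])<60)&(Q[:,:,2]>0)&(Q[:,:,2]<115)
print(np.percentile(Q[m],[1,50,99],axis=0).round(1))
```

```text
t 11.0 back in plate mm [-121.7   -0.3  142.8] rot err deg [-0.06 -0.01 -0.05] F plate [ 0.8 -0.3  0.5] T [-0.04 -0.3   0.02] open 0.09191198438366029
[ 0.47870827 -0.05226959  0.33143571] [-0.00043331  0.04097404 -0.00870149  0.00093948 -0.00574179 -0.00040341]
s7 1714 lo [-47.9 -36.8  36.9] hi [ -1.5  42.2 218.7]
46 29 x [-41.  -9.] y 35.0
58 32 x [-41.1  -9.4] y 35.0
70 30 x [-40.9  -7.9] y 35.2
82 34 x [-42.   -7.3] y 35.5
94 58 x [-43.7  -6.1] y 35.9
106 44 x [-41.1  -6.2] y 36.2
142 52 x [-41.9  -4.4] y 38.4
154 80 x [-43.1  -4.7] y 39.5
166 45 x [-42.6  -3.9] y 39.7
178 76 x [-43.1  -6.1] y 40.0
190 83 x [-42.7  -4.1] y 40.0
202 81 x [-43.  -5.] y 39.9
214 37 x [-41.1  -5.9] y 37.8
[[-30.3 -41.5   0.7]
 [ -0.3  38.7  32.9]
 [ 11.9  50.5 107.4]]
```

View pics/st7.png

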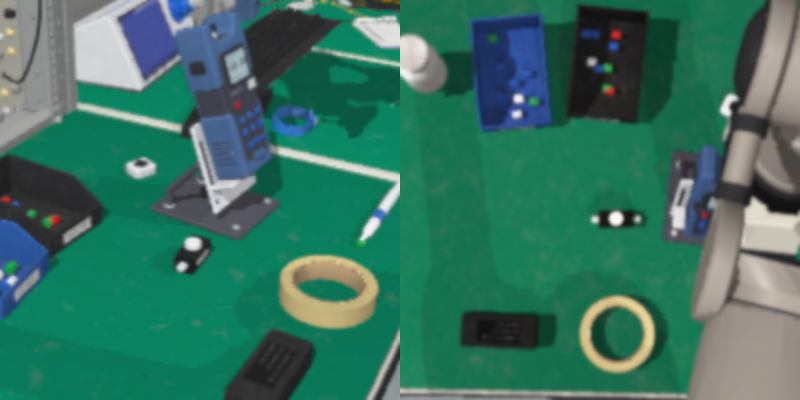

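Run:
```python
from h import *
c=pickle.load(open('scene0.pkl','rb')); X=cloud(c); rgb=c['image'].astype(int)
a=.216; ex=np.array([np.cos(a),np.sin(a),0]);ey=np.array([-np.sin(a),np.cos(a),0])
Q=(X-[.4925,.227,0])@np.c_[ex,ey,[0,0,1]]*1000
m=np.isfinite(X[:,:,2])&(rgb[:,:,2]>rgb[:,:,0]+25)&(rgb[:,:,2]>rgb[:,:,1]+5)&(abs(Q[:,:,0])<35)&(abs(Q[:,:,1])<55)
q=Q[m]; s=q[q[:,1]>30]
for z in range(5,190,15):
    k=s[(s[:,2]>=z)&(s[:,2]<z+15)]
    if len(k)>10: print(z,len(k),np.median(k[:,1]).round(1),np.percentile(k[:,0],[2,98]).round(1))
```

```text
5 118 35.0 [-19.   21.8]
20 147 35.3 [-19.  24.]
35 144 35.3 [-19.   23.6]
50 142 35.9 [-19.   22.5]
65 169 36.1 [-19.2  24.3]
80 15 34.9 [-14.7  23.2]
110 143 39.8 [-18.8  23.4]
125 124 40.6 [-19.1  22.8]
140 157 41.4 [-19.   21.7]
155 192 41.1 [-18.9  21.1]
170 242 40.2 [-18.7  23. ]
185 31 34.5 [-15.4  18.5]
```

```bash
python3 -c "
from cell import robot
print(robot.hand_in()); print(robot.observe()['time'])"
```

```text
the job is handed in; nothing more can be done
None
the job is handed in; nothing more can be done
```

The power meter is on the stand's ledge with its back against the tilted plate and its screen facing out, and I handed the job in at about 11 s. No verdict comes back on hand-in.

**How it went:** I gripped the meter from above across its thickness, lifted it, tilted it 20° in front of the stand, and felt for the plate and then the ledge. The ledge is about 36 mm up the plate. The loads I felt stayed around 4 N each, against the 25 N limit. I then eased the grip, opened the fingers and backed the arm away.

**Last checks:**
- **At rest:** the meter did not move between the picture taken when I let go and the last one, after the arm had withdrawn. The tool force was back to noise (about 1 N).
- **Centred and square:** the tool pose puts the meter within about 1 mm of the centre line. Its side profile matches the one it had standing upright, so there is no measurable in-plane tilt, and its lean matches the plate to within about 1°.
- **Other things on the bench:** the attenuator, brick, roll and bottle look unmoved in the final pictures. I checked them by eye only. The loupe and the cleaner were only partly in view.

**One disagreement:** at contact, my camera-based estimate still showed a gap of about 2 to 3 mm to the plate, while the force showed it was touching. I put that down to the 2 mm calibration error and trusted the force.

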